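# Roll the sample canister up the loading ramp

### The arm

A 7-joint arm with a two-finger parallel gripper is mounted at the origin on a cart in front of the work surface, level with it; the furniture and walls round the work are solid. World frame = base frame: x ahead of the robot, y to its left, z up, the work surface at z = 0. Lengths are in mm, angles in rad, forces in N, time in s.
With the tool pointing down it reaches from about 425 to 925 mm from the base axis. Payload 6.8 kg.
Tool frame: the origin (TCP) lies on the centre line of the jaws, within the pads' length; the fingertips stand 8 mm ahead of it and the grasp point (between the pads) lies 11 mm behind it (robot.tips_ahead is the distance from the TCP to the fingertips, in mm); y points along the fingers, z is the direction in which the jaws open and shut, and the axes are right-handed (so a half turn about y gives the same grasp; the last joint's range is limited). The gripper opens to 85 mm and grips with 20 to 120 N. Pads are 22 mm wide; open, the fingers measure 114 mm over their backs; the gripper's body (76 mm by 85 mm) begins 54 mm behind the grasp point. The pads swing forward as they close: fully open they stand 13 mm farther back than shut.
Start: joints at [1.176, 0.477, 0.022, 1.555, -0.011, 1.109, -0.083], TCP at [190.956, -647.443, 239.308] pointing down, gripper open.
Joint ranges: [-2.96, 2.96], [-0.34, 2.1], [-1.41, 1.46], [0.24, 2.44], [-1.37, 4.51], [0.17, 1.92], [-2.96, 2.96]. Speed limits (rad/s): [2.39, 2.39, 3.14, 3.14, 3.14, 3.14, 3.14].

### API

Orientations are given as a unit quaternion [w, x, y, z].
In Python, from plant import robot, jaws, kinematics, imaging, workorder gives the robot as it stands. Calls block until the motion is done:
- robot.reach(position, orientation): joint-space move of the TCP to a pose.
- robot.movel(position, rot=None, max_speed=150, threshold=None): straight line of the TCP; rot=None keeps the orientation; max_speed is the mean speed in mm/s. With threshold (N) it stops when the force on the tool has changed by that much, and returns True; else False.
- robot.goto_joints(angles): joint-space move.
- jaws.gripper_to(opening, grasp_force=None): finger opening in mm; grasp_force is the grip in N (None keeps the last); returns when the fingers have stopped.
- robot.pause(seconds).
- kinematics.solve_ik(position, orientation): joint angles nearest the present ones, or None.
- robot.state(): the state.
- imaging.capture(name): name is "scene" or "side" or "wrist"; returns a dict with "img" (384x512x3 uint8, blue, green, red), "intrinsics" (3x3 intrinsics, pixels), "k1" (the pictures are not rectified: a ray, as slopes to the right and down, at radius r is drawn at 1 + k1 r^2 times it, then the intrinsics apply), "rvec" (rotation vector, rad) and "tvec" (3), from world to camera coordinates, as OpenCV has them. Camera axes: x right, y down, z forward; pixel columns grow to the right and rows downward; lengths in mm; the calibration is good to about 2 mm. A picture is of the moment at which its call begins. There is no depth.
A pose or a line that the arm cannot do raises robot.IKError and nothing moves.
- workorder.close_job(): hands the job in, once; it reports no verdict.
The state is a dict: "time_s": time; "q": joint angles; "qvel": joint speeds; "effort": joint torques, N m; "eef_pos": TCP position; "ee_rot": TCP orientation; "wrist_force": force on the tool from outside, world axes, zero at the start; "wrist_torque": the same for the moment, N m; "gripper_width": finger opening in mm.
Only numpy, scipy, OpenCV 4.12 (cv2) and the standard library are available. Lean on these libraries where they do the work, as an engineer would, in place of code of your own. Each camera call takes 0.05 s, during which the arm holds its last target.

### The job

With the fingertips or the outside of the fingers, push the metal canister that lies in the tray at the foot of the loading ramp up the slope, so that it drops into the shallow groove at the top and rests there against the stop. Keep it under control all the way: do not let it run back down, do not fling it, and do not pick it up. Leave the two specimen cups beside the ramp where they stand.

Things in the scene. Friction and masses are not known exactly. Their poses are not given: they have to be found in the camera images.
- ramp: Fixed white loading ramp with grey side cheeks, 230 long x 138 wide x 52 mm high. Origin on its centre line at bench level; x points uphill, y left looking uphill, z up. Along x (mm): level tray -115 to -45, floor 8 high, ending in a lip 20 high; 8.5 degree slope -45 to 60, deck rising from 8 to 23.7; groove 60 to 100, floor 20.7 high; stop wall 52 high.
- slope_foot (a point): Middle of the line where the tray ends and the slope begins, on the deck (ramp x = -45 mm, 8 mm high). Grey side cheeks stand at ramp y = 61 to 69 mm on either side: tops 24 mm high at the tray, 16 mm above the deck on the slope, 40 mm high at the groove.
- crest (a point): Middle of the top edge of the slope, on the deck (ramp x = 60 mm, 23.7 mm high); beyond it the deck steps down 3 mm into the groove, which holds the canister.
- seat (a point): Where the canister's centre lies when it rests in the groove against the black rubber stop (ramp x = 75 mm, y = 0, 45.7 mm above the bench; stop face at x = 100 mm).
- canister: Loose metal canister (0.25 to 0.5 kg) lying across the ramp, 110 mm long: bright body 28 mm in diameter, 90 mm long, between two end caps 50 mm in diameter, 10 mm thick, on which it rolls. Origin at its centre; y along the cylinder, x and z turn as it rolls. Starts in the level tray, centre 33 mm above the bench. Let go on the slope, it rolls back.
- cup_left: White specimen cup with a white lid, 54 mm in diameter, 66 mm high, standing on the bench to the left of the ramp (ramp +y side); origin at the centre of its underside, z up. To be left alone.
- cup_right: White specimen cup with a yellow lid, 54 mm in diameter, 66 mm high, standing on the bench to the right of the ramp (ramp -y side); origin at the centre of its underside, z up. To be left alone.
Not all that is in view belongs to the job. Of the things shaped like the canister, the metal one is meant.

How it is judged (in metres and radians):
On the way, in this order (a step that is already met when the one before it is completed fails the run):
1. the canister is on the upper part of the slope, resting on the deck and moving slowly (x of canister in the frame of ramp between 0 and 0.062 m and contact force between canister and ramp above 0.2 N and linear speed of canister below 0.2 m/s), for 0.1 s.
2. the canister is in the groove at the top (x of canister in the frame of ramp above 0.068 m and z of canister in the frame of ramp below 0.0482 m), for 0.2 s.
At the end, for the whole second after the job is handed in: The canister lies at rest in the groove at the top of the ramp against the stop: centre within 6 mm short of its resting place along the ramp, within 9 mm of the centre line, at groove height within 2.5 mm, square to the ramp within 0.07 rad (x of canister in the frame of ramp between 0.069 and 0.079 m and y of canister in the frame of ramp between -0.009 and 0.009 m and z of canister in the frame of ramp between 0.0427 and 0.0482 m and angle between the y axis of canister and the y axis of ramp, either way round below 0.07 rad and linear speed of canister below 0.01 m/s and angular speed of canister below 0.3 rad/s); the robot touches nothing.
It fails at once if the canister runs away (back down the slope or flung): faster than 0.25 m/s (linear speed of canister above 0.25 m/s).
It fails at once if the canister is lifted off the ramp by more than about 1 cm (z of canister in the frame of ramp above 0.06 m or (x of canister in the frame of ramp below -0.045 m and z of canister in the frame of ramp above 0.043 m) or (x of canister in the frame of ramp below 0.01 m and z of canister in the frame of ramp above 0.052 m)).
It fails at once if a specimen cup is shifted by more than 15 mm or tipped (distance of any of cup_left, cup_right from where it was at the start of the episode above 0.015 m or angle between any of cup_left, cup_right's own z axis and vertical above 0.3 rad).
It also fails if it takes over 38 s, if anything falls off the work surface, if the arm or the gripper's body presses on something with over 40 N, if the wrist force passes 120 N, or if a joint passes its speed limit or range.

## Working session

There is one attempt and no reset: what is moved stays moved. The work goes in short steps, each a Python script; the robot and the scene stay as the last script left them, time stands still between calls to the robot, and variables do not carry over. Pictures are saved under pics/ and viewed, and the job is handed in when it is done.

```bash
ls; mkdir -p pics; python3 - <<'E'
from plant import robot, jaws, kinematics, imaging, workorder
import cv2
for n in ("scene","side","wrist"):
    c=imaging.capture(n); cv2.imwrite(f"pics/{n}0.png",c["img"]); print(n,c["intrinsics"],c["k1"],c["rvec"],c["tvec"])
s=robot.state();print(s["time_s"],s["eef_pos"],s["ee_rot"],s["wrist_force"],robot.tips_ahead)
E
```

```text
pics
scene [[478.71260288   0.         256.42085542]
 [  0.         478.71260288 194.70528165]
 [  0.           0.           1.        ]] -0.09520546737084709 [ 2.11064539 -0.80057401  0.42617018] [-326.23330345  220.3209903  1740.269815  ]
side [[447.1285488    0.         260.61734655]
 [  0.         447.1285488  195.88050263]
 [  0.           0.           1.        ]] 0.005123593015371582 [ 0.96997005  2.67327296 -0.80619452] [ 335.5960711  -172.80195138 1706.27037492]
wrist [[269.46549438   0.         260.45176159]
 [  0.         269.46549438 193.19259297]
 [  0.           0.           1.        ]] 0.01614338846376876 [-2.34048158  1.74604835  0.23555611] [-673.84265986  -36.32905819  378.31855882]
0.15 [ 190.80657173 -647.01582851  238.53772916] [ 0.10093121 -0.10114596  0.70034175 -0.69935957] [-0.39502611 -0.98870728  0.07007432] 8.0
```

View pics/scene0.png

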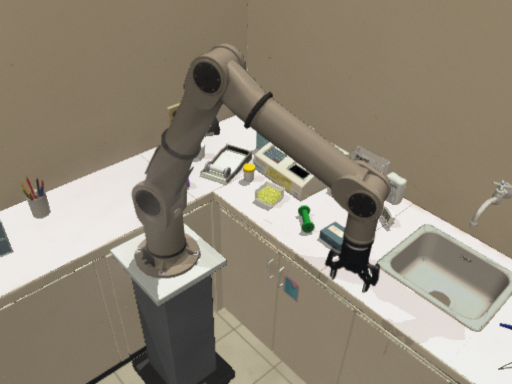

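View pics/side0.png

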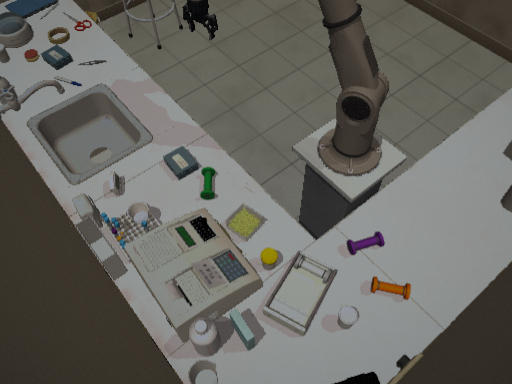

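View pics/wrist0.png

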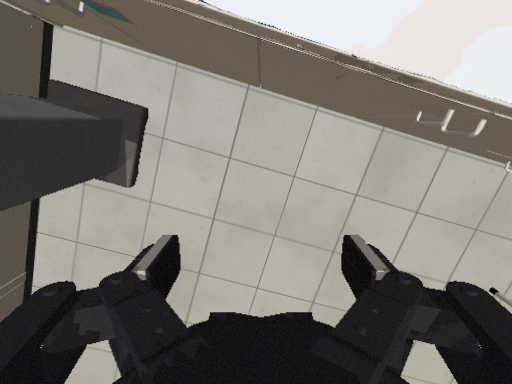

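The side view shows the ramp at about (300,292), with a metal bar across its upper end at (318,265). The yellow-lidded cup is at (269,257) and the white-lidded one at (347,317). The other canister shapes are green (208,183), purple (366,243) and orange (391,288). I'll enlarge the ramp area to confirm.

```bash
python3 - <<'E'
import cv2
a=cv2.imread("pics/side0.png")[235:345,240:380]
cv2.imwrite("pics/crop1.png",cv2.resize(a,None,fx=5.5,fy=5.3,interpolation=cv2.INTER_CUBIC))
a=cv2.imread("pics/scene0.png")[130:200,180:280]
cv2.imwrite("pics/crop2.png",cv2.resize(a,None,fx=7,fy=7,interpolation=cv2.INTER_CUBIC))
E
```

```text
(no output)
```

View pics/crop1.png

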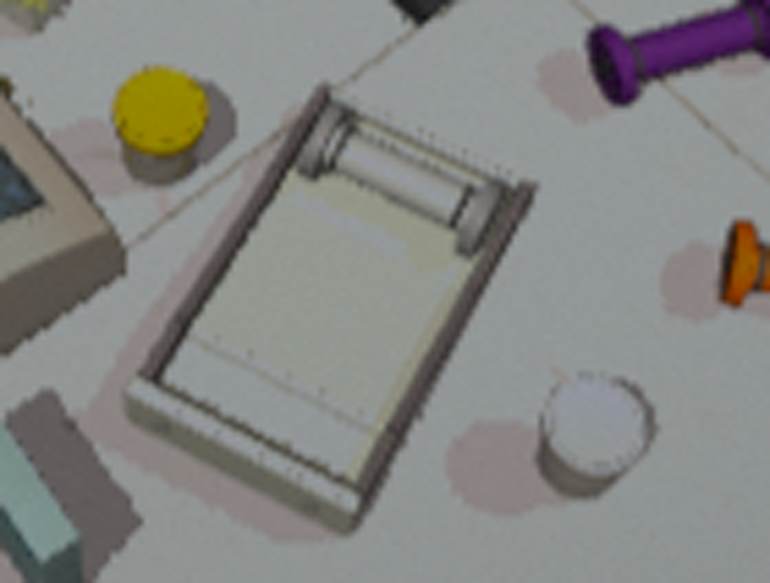

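View pics/crop2.png

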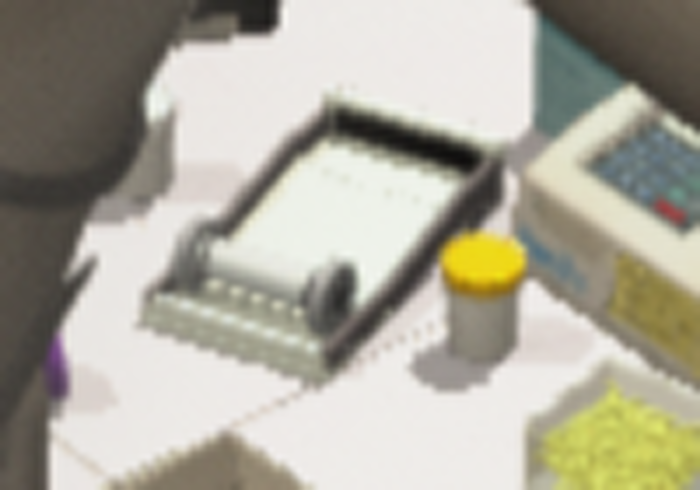

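```bash
cat > h.py <<'E'
import numpy as np, cv2
def setup(c):
    R=cv2.Rodrigues(np.array(c["rvec"],float))[0]; t=np.array(c["tvec"],float).ravel()
    return np.array(c["intrinsics"]),float(c["k1"]),R,t
def ray(c,uv):
    K,k,R,t=setup(c)
    d=cv2.undistortPoints(np.array([[uv]],float),K,np.array([k,0,0,0.]))[0,0]
    return -R.T@t, R.T@np.array([d[0],d[1],1])
def onz(c,uv,z):
    o,d=ray(c,uv); return o+d*(z-o[2])/d[2]
def proj(c,P):
    K,k,R,t=setup(c)
    return cv2.projectPoints(np.array(P,float).reshape(-1,1,3),np.array(c["rvec"],float),t,K,np.array([k,0,0,0.]))[0][:,0]
def tri(c1,u1,c2,u2):
    o1,d1=ray(c1,u1);o2,d2=ray(c2,u2);d1/=np.linalg.norm(d1);d2/=np.linalg.norm(d2)
    s=np.linalg.lstsq(np.c_[d1,-d2],o2-o1,rcond=None)[0]
    a=o1+s[0]*d1;b=o2+s[1]*d2
    return (a+b)/2,np.linalg.norm(a-b)
E
python3 - <<'E'
from plant import imaging
from h import *
S=imaging.capture("scene");D=imaging.capture("side")
s=lambda x,y:(180+x/7-.43,130+y/7-.43)
d=lambda x,y:(240+x/5.5-.4,235+y/5.3-.4)
for nm,c,u,z in [("sc near L",S,s(143,322),0),("sc near R",S,s(322,382),0),("sc top far L",S,s(330,95),52),("sc top far R",S,s(502,150),52),
 ("sd far R bot",D,d(125,420),0),("sd far L bot",D,d(350,533),0),("sd top R",D,d(128,397),52),("sd top L",D,d(352,510),52),
 ("sd near cheek R",D,d(325,88),24),("sd near cheek L",D,d(535,185),24),
 ("cupR lid sc",S,s(483,258),66),("cupR lid sd",D,d(162,108),66),("cupL lid sd",D,d(598,423),66),
 ("can capL sd",D,d(325,138),33),("can capR",D,d(480,215),33)]:
    print(nm,onz(c,u,z).round(1))
E
```

```text
sc near L [394.4 326.    0. ]
sc near R [440.4 201.2   0. ]
sc top far L [609.1 397.9  52. ]
sc top far R [651.8 270.3  52. ]
sd far R bot [659.3 276.8   0. ]
sd far L bot [607.6 403.8   0. ]
sd top R [660.7 281.5  52. ]
sd top L [611.4 404.1  52. ]
sd near cheek R [441.5 199.8  24. ]
sd near cheek L [392.4 324.4  24. ]
cupR lid sc [543.7 167.2  66. ]
cupR lid sd [537.  163.7  66. ]
cupL lid sd [484.  454.4  66. ]
can capL sd [467.3 227.2  33. ]
can capR [433.5 320.1  33. ]
```

The crop confirms it: the bright metal bar with grey end caps lies across the tray end of the ramp, at about (318,265) in side and (212,168) in scene. The coloured look-alikes are outside the ramp. The ramp corners measure about 228 x 134 mm against the given 230 x 138, heading roughly 20°. Next I'll lift and move over the ramp for a closer wrist view.

```bash
cat >> h.py <<'E'
from scipy.spatial.transform import Rotation as Ro
def quat(th,sg=1):
    z=sg*np.array([-np.sin(th),np.cos(th),0]);y=np.array([0,0,-1.]);x=np.cross(y,z)
    q=Ro.from_matrix(np.c_[x,y,z]).as_quat(); return [q[3],q[0],q[1],q[2]]
E
python3 - <<'E'
from plant import robot,kinematics,imaging
from h import *
s=robot.state();p=np.array(s["eef_pos"])
q=s["ee_rot"];Rt=Ro.from_quat([q[1],q[2],q[3],q[0]]).as_matrix();print(Rt.round(2))
c=imaging.capture("wrist");_,_,R,t=setup(c);print("cam in tool",(Rt.T@(-R.T@t-p)).round(1),"cam z in tool",(Rt.T@R[2]).round(2))
th=np.radians(20.4)
for sg in(1,-1):
  for P in([420,264,300],[480,283,300],[450,275,60],[590,325,60]):
    a=kinematics.solve_ik(P,quat(th,sg));print(sg,P,None if a is None else np.round(a,2))
E
```

```text
[[-0.96 -0.    0.28]
 [-0.28  0.   -0.96]
 [ 0.   -1.   -0.  ]]
cam in tool [ -65.7 -135.1   -0.4] cam z in tool [0.26 0.96 0.  ]
1 [420, 264, 300] [ 0.17  0.25 -0.99  1.85  0.23  1.16  1.03]
1 [480, 283, 300] [ 0.13  0.38 -0.99  1.72  0.34  1.22  0.98]
1 [450, 275, 60] [ 0.09  0.71 -0.99  2.    0.79  0.88  0.58]
1 [590, 325, 60] [ 0.04  0.91 -0.99  1.64  0.84  1.08  0.72]
-1 [420, 264, 300] [ 0.37  0.37 -1.3   1.84  0.38  1.22 -2.25]
-1 [480, 283, 300] [ 0.27  0.49 -1.23  1.71  0.48  1.29 -2.28]
-1 [450, 275, 60] [-0.04  0.63 -0.81  2.    0.64  0.79 -2.44]
-1 [590, 325, 60] [-0.18  0.75 -0.62  1.65  0.53  0.91 -2.21]
```

```bash
python3 - <<'E'
from plant import robot,kinematics,imaging
from h import *
s=robot.state();p=np.array(s["eef_pos"])
robot.movel(list(p+[0,0,110]))
q=list(robot.state()["q"]); q[0]=-0.3
robot.goto_joints(q); s=robot.state(); print(s["eef_pos"],np.round(s["q"],2))
th=np.radians(20.4)
for P in([440,271,300],[450,275,60],[590,325,60]):
    a=kinematics.solve_ik(P,quat(th,1));print(P,None if a is None else np.round(a,2))
print(s["time_s"])
cv2.imwrite("pics/scene1.png",imaging.capture("scene")["img"])
E
```

```text
[662.91091825 123.19797841 347.833261  ] [-0.3   0.41  0.03  1.42 -0.01  1.32 -0.08]
[440, 271, 300] [-0.35  0.18 -0.37  1.83  0.07  1.14  1.18]
[450, 275, 60] [-0.41  0.51 -0.33  2.03  0.26  0.65  1.02]
[590, 325, 60] [-0.37  0.69 -0.32  1.67  0.27  0.83  1.11]
4.35
```

View pics/scene1.png

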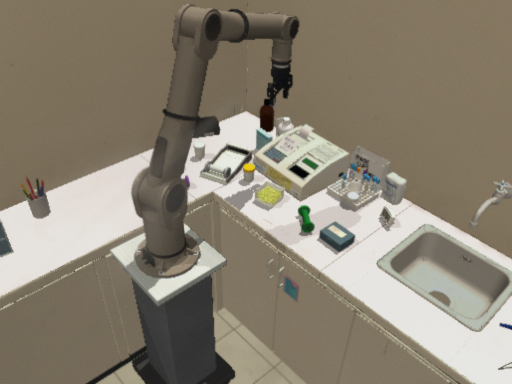

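The arm is now above the far counter, with the ramp in clear view at (228,163). I'll move over the tray, uphill-facing, set the jaws to 44 mm and look with the wrist camera.

```bash
python3 - <<'E'
from plant import robot,kinematics,imaging,jaws
from h import *
th=np.radians(20.4)
robot.reach([440,271,280],quat(th,1)); jaws.gripper_to(44)
c=imaging.capture("wrist");cv2.imwrite("pics/w2.png",c["img"])
s=robot.state();print(s["time_s"],s["eef_pos"],s["gripper_width"],robot.tips_ahead)
E
python3 -c "
import cv2;a=cv2.imread('pics/w2.png');cv2.imwrite('pics/w2b.png',cv2.resize(a,None,fx=1.5,fy=1.5,interpolation=cv2.INTER_CUBIC))"
```

```text
6.0833 [440.07285091 270.9917228  279.97562919] 43.90713938614004 8.0
```

View pics/w2b.png

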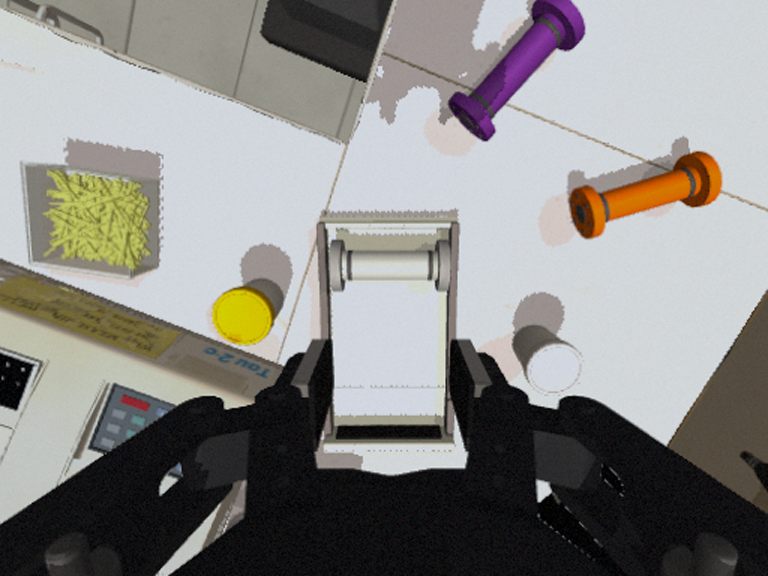

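Wrist view at 1.5x: the canister body spans (345–436, 249–282), the tray lip corners are at (319,221) and (458,221), and the crest line is near row 386. The cups are at (244,315) and (553,365), clear of the ramp. I'll measure these points precisely.

```bash
python3 - <<'E'
from plant import robot,imaging
from h import *
c=imaging.capture("wrist")
a=c["img"]
cv2.imwrite("pics/w3.png",cv2.resize(a[135:305,195:325],None,fx=4.5,fy=3.5*1,interpolation=cv2.INTER_CUBIC))
w=lambda x,y:(x/1.5-.17,y/1.5-.17)
for n,u,z in [("lipR",(319,221),20),("lipL",(458,221),20),("crestR",(333,386.5),23.7),("crestL",(445,386.5),23.7),
 ("bodyR top",(345,265),33+14),("bodyL",(436,265),47),("capR back",(337,240),33),("capR fr",(337,291),33),("capL back",(444,240),33),("capL fr",(444,291),33),
 ("yel",(244,315),66),("wht",(553,365),66)]:
    print(n,onz(c,w(*u),z).round(1))
E
```

```text
lipR [437.5 196.3  20. ]
lipL [390.4 322.3  20. ]
crestR [599.3 264.7  23.7]
crestL [557.3 377.3  23.7]
bodyR top [463.4 234.8  47. ]
bodyL [433.9 313.9  47. ]
capR back [446.5 219.4  33. ]
capR fr [494.1 235.3  33. ]
capL back [411.  314.4  33. ]
capL fr [457.4 333.6  33. ]
yel [535.  164.5  66. ]
wht [481.3 449.7  66. ]
```

View pics/w3.png

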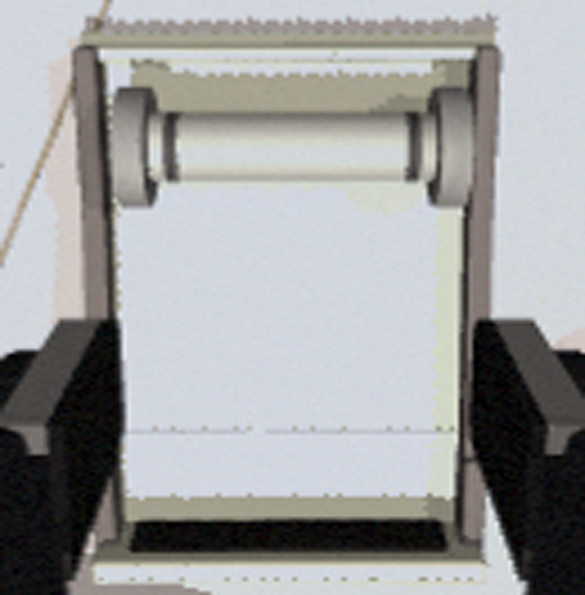

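Lip and crest agree: ramp origin at about (522,299.8), heading 20.5° (the two origin estimates differ by 0.5 mm). The canister is at ramp x ≈ -76, y ≈ +2, square. I'll lower two spread fingertips behind the body, above the lip.

```bash
cat >> h.py <<'E'
TH=np.radians(20.5);O=np.array([522.,299.8,0])
Rr=Ro.from_euler('z',TH).as_matrix()
def W(x,y,z): return list(O+Rr@np.array([x,y,z],float))
def inR(p): return Rr.T@(np.array(p)-O)
E
python3 - <<'E'
from plant import robot,imaging
from h import *
q=quat(TH,1)
robot.reach(W(-110,1,110),q)
print(robot.movel(W(-110,1,35),max_speed=80,threshold=5))
s=robot.state();print(s["time_s"],inR(s["eef_pos"]).round(1),np.round(s["wrist_force"],1))
for n in("wrist","side","scene"):
    cv2.imwrite(f"pics/{n}4.png",imaging.capture(n)["img"])
a=cv2.imread("pics/side4.png")[215:345,240:380];cv2.imwrite("pics/s4.png",cv2.resize(a,None,fx=4.5,fy=4.5,interpolation=cv2.INTER_CUBIC))
E
```

```text
False
7.95 [-109.6    1.1   35.4] [-0.3  0.5  0.3]
```

View pics/wrist4.png

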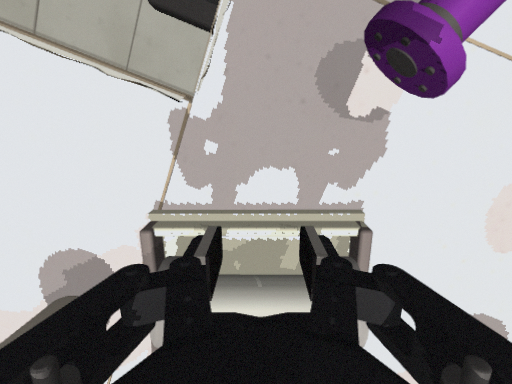

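View pics/s4.png

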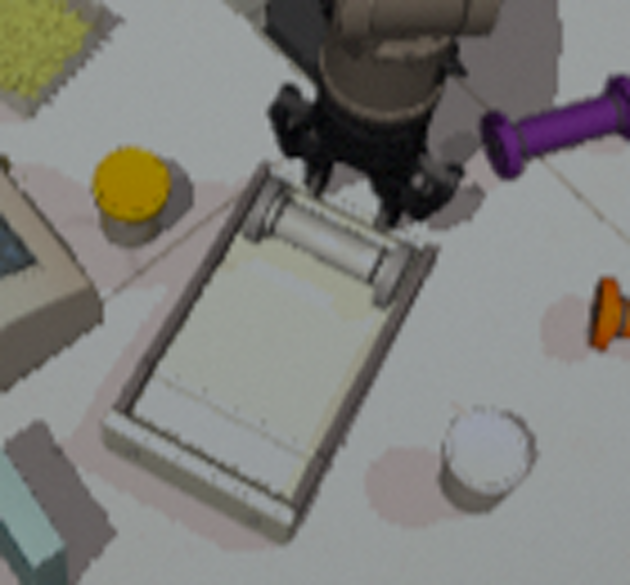

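The fingertips stand just behind the body, centred between the caps and clear of the lip (wrist view: fingers at columns 215 and 300, body at row 290). I'll narrow the jaws a little for cap clearance and push up the slope slowly, stopping before the crest.

```bash
python3 - <<'E'
from plant import robot,imaging,jaws
from h import *
jaws.gripper_to(36)
print(robot.movel(W(-99,1,35.5),max_speed=30,threshold=8))
s=robot.state();print(s["time_s"],inR(s["eef_pos"]).round(1),np.round(s["wrist_force"],1))
print(robot.movel(W(20,1,49),max_speed=35,threshold=15))
s=robot.state();print(s["time_s"],inR(s["eef_pos"]).round(1),np.round(s["wrist_force"],1))
for n in("wrist","side"):
    cv2.imwrite(f"pics/{n}5.png",imaging.capture(n)["img"])
a=cv2.imread("pics/side5.png")[215:345,240:380];cv2.imwrite("pics/s5.png",cv2.resize(a,None,fx=4.5,fy=4.5,interpolation=cv2.INTER_CUBIC))
E
```

```text
False
8.8667 [-98.9   1.   35.4] [ 0.2 -0.   0.8]
False
12.4417 [19.9  1.  49. ] [-1.4 -1.4  0.5]
```

View pics/wrist5.png

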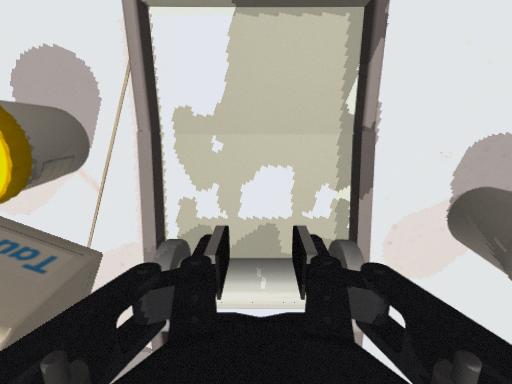

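View pics/s5.png

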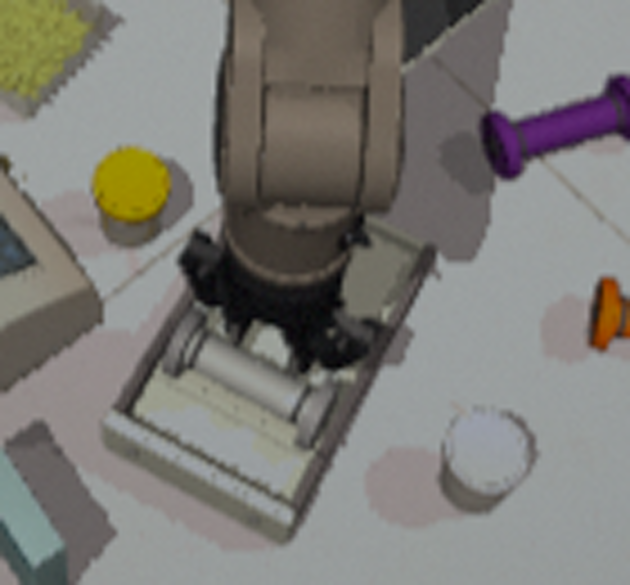

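The canister leans square against both fingers (body (220–305, 258–305) in wrist). In side it sits just short of the crest line. I'll measure its position before the last push.

```bash
python3 - <<'E'
from plant import robot,imaging
from h import *
c=imaging.capture("side")
f=lambda x,y:(240+x/4.5-.4,215+y/4.5-.4)
for u in((183,340),(317,412)): print(inR(onz(c,f(*u),47)).round(1))
w=imaging.capture("wrist")
for u in((225,258),(300,258),(225,305),(300,305)): print('w',inR(onz(w,u,47)).round(1))
E
```

```text
[ 43.9 -50.5  47. ]
[44.2 49.8 47. ]
w [ 27.9 -18.4  47. ]
w [27.8 23.9 47. ]
w [ 58.7 -19.4  47. ]
w [58.6 25.1 47. ]
```

The side view puts the canister centre at x ≈ 44, y ≈ 0, square, so the first step is met. Now a slow push over the crest, stopping on contact with the stop.

```bash
python3 - <<'E'
from plant import robot,imaging
from h import *
print(robot.movel(W(51.5,1,49),max_speed=15,threshold=7))
s=robot.state();print(s["time_s"],inR(s["eef_pos"]).round(1),np.round(s["wrist_force"],1))
robot.pause(0.4)
for n in("wrist","side"):
    cv2.imwrite(f"pics/{n}6.png",imaging.capture(n)["img"])
a=cv2.imread("pics/side6.png")[215:345,240:380];cv2.imwrite("pics/s6.png",cv2.resize(a,None,fx=4.5,fy=4.5,interpolation=cv2.INTER_CUBIC))
E
```

```text
False
14.8917 [51.4  1.  49. ] [-0.5  0.   0.2]
```

View pics/s6.png

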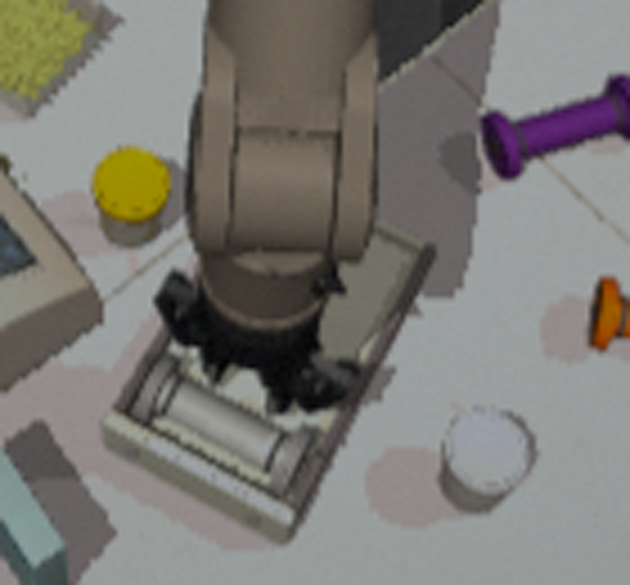

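View pics/wrist6.png

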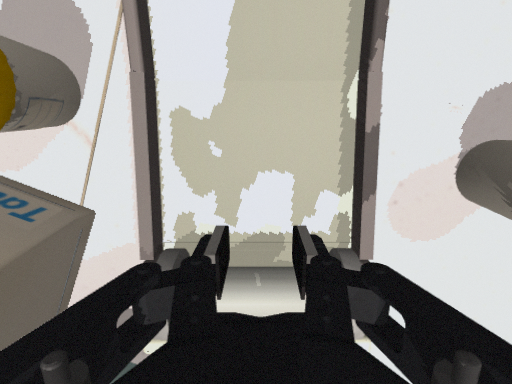

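The canister has dropped into the groove (side view, caps at (155,388) and (290,457)). I'll nudge it gently until it meets the stop, then back off downhill, lift clear and measure.

```bash
python3 - <<'E'
from plant import robot,imaging
from h import *
print(robot.movel(W(55,1,49),max_speed=10,threshold=3))
s=robot.state();print(s["time_s"],inR(s["eef_pos"]).round(1),np.round(s["wrist_force"],1))
robot.movel(W(25,1,52),max_speed=40)
robot.movel(W(-40,1,150),max_speed=100)
robot.pause(0.3)
for n in("wrist","side"):
    cv2.imwrite(f"pics/{n}7.png",imaging.capture(n)["img"])
s=robot.state();print(s["time_s"],np.round(s["wrist_force"],1))
a=cv2.imread("pics/side7.png")[215:345,240:380];cv2.imwrite("pics/s7.png",cv2.resize(a,None,fx=4.5,fy=4.5,interpolation=cv2.INTER_CUBIC))
E
```

```text
False
15.8917 [55.1  1.  49. ] [-0.4 -0.3 -1.1]
18.5167 [ 0.4  0.1 -0.6]
```

View pics/s7.png

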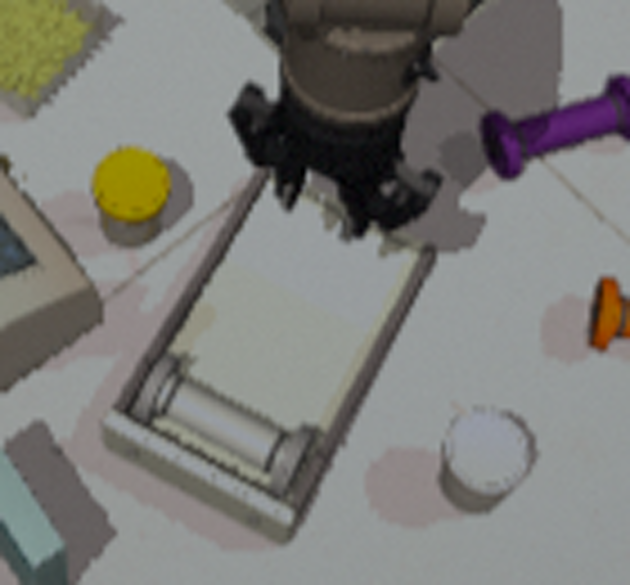

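View pics/wrist7.png

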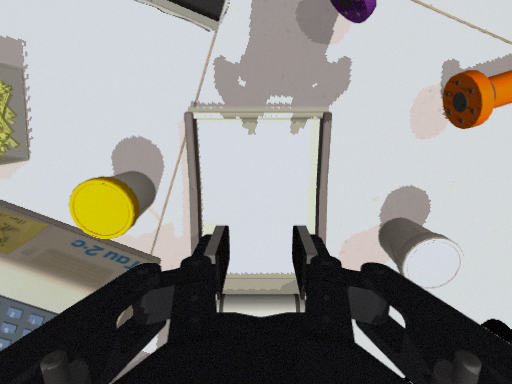

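```bash
python3 - <<'E'
from plant import imaging
from h import *
c=imaging.capture("side"); s=imaging.capture("scene")
f=lambda x,y:(240+x/4.5-.4,215+y/4.5-.4)
for x in(69,75,79):print(x,(4.5*(proj(c,[W(x,-50,45.7),W(x,0,45.7),W(x,50,45.7)])-[239.6,214.6])).round(0).tolist())
for u in((163,386),(297,456)): print(inR(onz(c,f(*u),45.7)).round(1))
a=s["img"][130:200,180:280];cv2.imwrite("pics/sc8.png",cv2.resize(a,None,fx=7,fy=7,interpolation=cv2.INTER_CUBIC))
a=c["img"][280:340,255:315];cv2.imwrite("pics/s8.png",cv2.resize(a,None,fx=10,fy=10,interpolation=cv2.INTER_CUBIC))
E
```

```text
69 [[166.0, 372.0], [232.0, 408.0], [300.0, 445.0]]
75 [[161.0, 380.0], [228.0, 416.0], [296.0, 453.0]]
79 [[158.0, 385.0], [225.0, 421.0], [293.0, 458.0]]
[ 78.2 -47.   45.7]
[76.6 51.4 45.7]
```

View pics/s8.png

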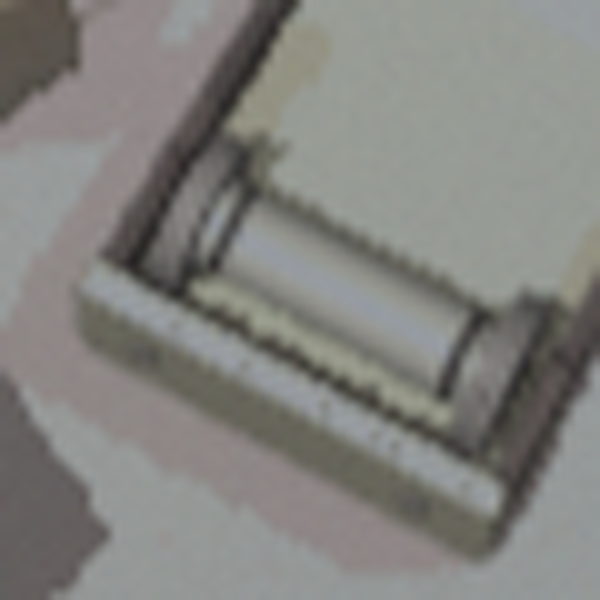

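View pics/sc8.png

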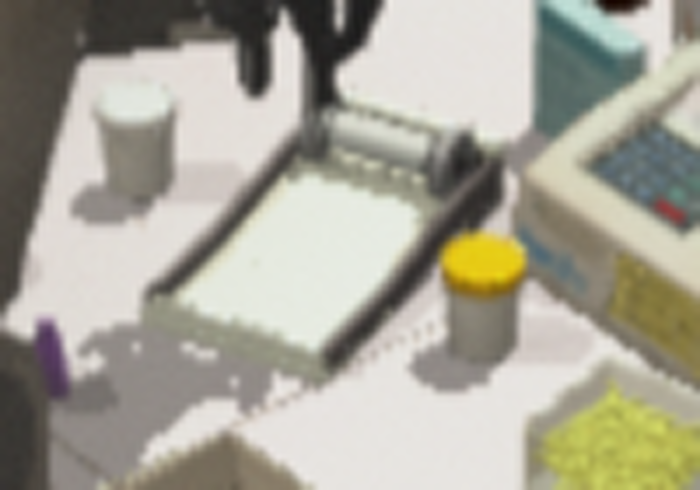

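Both caps meet the stop, measured at x ≈ 77 with the seat at 75 (within calibration), y ≈ +2 and yaw ≈ 0.016 rad. The yellow cup is at the same pixels as at the start, (483,258) in the crop, and the white cup measured clear. The gripper touches nothing, so I'm handing in.

```bash
python3 - <<'E'
from plant import robot,workorder
print(robot.state()["time_s"]); workorder.close_job()
E
```

```text
18.6167
the job is handed in; nothing more can be done
```

I pushed the metal canister up the slope with two spread fingertips behind its body. I stopped just short of the crest to check it (x ≈ 44 mm, y ≈ 0, square). I then pushed it slowly over into the groove, nudged it towards the stop, backed off and handed in at 18.6 s; no verdict was reported.

**Last checks**
- **Canister:** both caps appear to lie against the stop. I measured x ≈ 77 mm (the seat is at 75, so within the 2 mm calibration), y ≈ +2 mm and about 0.016 rad off square.
- **Cups:** both still stand beside the ramp. The yellow one is at the same pixels as at the start, and the white one looks unmoved.
- **Robot:** the gripper is well clear of everything, and the wrist force is near zero.

**Not confirmed**
- **Stop contact:** the final nudge never reached its 3 N contact threshold, so contact with the stop is judged from the pictures alone.
- **Groove height:** I did not measure the canister's height in the groove separately. I inferred it from the visible drop and its position.

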